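# Sort a muddled donation of stacking cups

## Robot

A 6-joint arm with a two-finger parallel gripper is mounted at the origin on a cart in front of the work surface, level with it; the furniture and walls round the work are solid. World frame = base frame: x ahead of the robot, y to its left, z up, the work surface at z = 0. Lengths are in m, angles in rad, forces in N, time in s.
With the tool pointing down it reaches from about 0.35 to 0.8 m from the base axis. Payload 7.3 kg.
Tool frame: the origin (TCP) lies on the centre line of the jaws, within the pads' length; the fingertips stand 11 mm ahead of it and the grasp point (between the pads) lies 8 mm behind it; z points along the fingers, y is the line along which they close (so a half turn about z gives the same grasp; the last joint's range is limited). The gripper opens to 85 mm and grips with 20 to 120 N. Pads are 22 mm wide; open, the fingers measure 114 mm over their backs; the gripper's body (76 mm by 85 mm) begins 54 mm behind the grasp point. The pads swing forward as they close: fully open they stand 13 mm farther back than shut.
Start: joints at [-1.443, 0.342, 1.524, -0, 1.275, -0.146], TCP at [0.142, -0.505, 0.242] pointing down, gripper open.
Joint ranges: [-2.53, 2.53], [-0.77, 2.02], [0.04, 2.7], [-1, 4.14], [0.28, 2.66], [-3.11, 3.11]. Speed limits (rad/s): [2.57, 2.57, 3.14, 3.14, 3.14, 3.14].

## Interface

Orientations are given as a unit quaternion [x, y, z, w].
In Python, from workcell import reach, move_straight, movej, command_gripper, hold, solve_ik, read_state, get_image, camera_model, PlanningError, finish_job, search_frame, masks_of gives the robot as it stands. Calls block until the motion is done:
- reach(position, orientation): joint-space move of the TCP to a pose.
- move_straight(position, orientation=None, speed=0.15, max_force=None): straight line of the TCP; orientation=None keeps the orientation; speed is the mean speed in m/s. With max_force (N) it stops when the force on the tool has changed by that much, and returns True; else False.
- movej(angles): joint-space move.
- command_gripper(opening, force=None): finger opening in m; force is the grip in N (None keeps the last); returns when the fingers have stopped.
- hold(seconds).
- solve_ik(position, orientation): joint angles nearest the present ones, or None.
- read_state(): the state.
- get_image(name): name is "scene" or "top"; returns (picture, depth): 400x640x3 uint8, red, green, blue; 400x640 float32, m along the optical axis (not along the pixel's ray), 0 where there is no reading.
- camera_model(name): a dict with "K" (3x3 intrinsics, pixels), "k1" (the pictures are not rectified: a ray, as slopes to the right and down, at radius r is drawn at 1 + k1 r^2 times it, then the intrinsics apply), "R" (3x3) and "t" (3): a world point X has camera coordinates R X + t. Camera axes: x right, y down, z forward; pixel columns grow to the right and rows downward; lengths in m; the calibration is good to about 2 mm. A picture is of the moment at which its call begins. camera_model takes no time and is no camera call.
A pose or a line that the arm cannot do raises PlanningError and nothing moves.
- finish_job(): hands the job in; it is judged then, once.
Trained networks look in the newest picture that a camera, given by its name, has taken for a name from the list of things; names that differ only in an ending like _2 or _b are one class to them, and where a whole thing is asked for, a point or a joint stands for the part that bears it (a point fixed in the world has none). Each returns a list of dicts, best first, with "confidence" (0 to 1); they miss things now and then, are a little off and sometimes report something else, mostly with a low value. They report only what shows in the picture. A call takes as long as a camera call.
- search_frame(name, camera): "rect" ([left, top, right, bottom] in pixels, round what is visible of it).
- masks_of(name, camera): "mask" (400x640 bool, what is visible of it) and "rect" ([left, top, right, bottom] in pixels, round what is visible of it).
The state is a dict: "time_s": time; "joint_positions": joint angles; "dq": joint speeds; "tau": joint torques, N m; "eef_pos": TCP position; "eef_rot": TCP orientation; "contact_force": force on the tool from outside, world axes, zero at the start; "torque": the same for the moment, N m; "grip_width": finger opening in m; "grip_force": force on a finger pad.
Only numpy, scipy, OpenCV 4.12 (cv2) and the standard library are available. Lean on these libraries where they do the work, as an engineer would, in place of code of your own. Each camera call takes 0.05 s, during which the arm holds its last target. There are 200 camera calls.

## Task

A donated set of white stacking cups has come in muddled, tall and short ones nested in each other and some standing singly. Take the towers apart and make the set up in the wooden tray for the shop shelf: every tall cup nested in one stack in the far half of the tray, every short cup nested in one stack in the near half, all upright with each cup seated fully home in the one below. Do not tip any cup over, and leave the other goods where they are.

Things in the scene. Friction and masses are not known exactly. Their poses are not given: they have to be found in the camera images.
- tall_cup_1: TALL white stacking cup, 80 mm high, about 0.15 kg; at first nested in short_cup_1. Straight upper part 52 mm high, 64 to 66 across, 60 inside; below a shoulder a foot 28 high tapers from 56 to 51 across. The foot fits in the mouth of any cup (2 mm play) till the shoulder rests on that rim, so on a like cup it stands 52 higher. Origin: centre of underside, z to mouth
- tall_cup_2: TALL white stacking cup, 80 mm high, about 0.15 kg; at first on the worktop. Straight upper part 52 mm high, 64 to 66 across, 60 inside; below a shoulder a foot 28 high tapers from 56 to 51 across. The foot fits in the mouth of any cup (2 mm play) till the shoulder rests on that rim, so on a like cup it stands 52 higher. Origin: centre of underside, z to mouth
- tall_cup_3: TALL white stacking cup, 80 mm high, about 0.15 kg; may be absent; stands singly. Straight upper part 52 mm high, 64 to 66 across, 60 inside; below a shoulder a foot 28 high tapers from 56 to 51 across. The foot fits in the mouth of any cup (2 mm play) till the shoulder rests on that rim, so on a like cup it stands 52 higher. Origin: centre of underside, z to mouth
- short_cup_1: SHORT white stacking cup, 62 mm high, about 0.15 kg; at first the bottom of a tower. Straight upper part 34 mm high, 64 to 66 across, 60 inside; below a shoulder a foot 28 high tapers from 56 to 51 across. The foot fits in the mouth of any cup (2 mm play) till the shoulder rests on that rim, so on a like cup it stands 34 higher. Origin: centre of underside, z to mouth
- short_cup_2: SHORT white stacking cup, 62 mm high, about 0.15 kg; may be absent; at first nested in tall_cup_1. Straight upper part 34 mm high, 64 to 66 across, 60 inside; below a shoulder a foot 28 high tapers from 56 to 51 across. The foot fits in the mouth of any cup (2 mm play) till the shoulder rests on that rim, so on a like cup it stands 34 higher. Origin: centre of underside, z to mouth
- short_cup_3: SHORT white stacking cup, 62 mm high, about 0.15 kg; may be absent; at first nested in tall_cup_2. Straight upper part 34 mm high, 64 to 66 across, 60 inside; below a shoulder a foot 28 high tapers from 56 to 51 across. The foot fits in the mouth of any cup (2 mm play) till the shoulder rests on that rim, so on a like cup it stands 34 higher. Origin: centre of underside, z to mouth
- short_cup_4: SHORT white stacking cup, 62 mm high, about 0.15 kg; may be absent; stands singly. Straight upper part 34 mm high, 64 to 66 across, 60 inside; below a shoulder a foot 28 high tapers from 56 to 51 across. The foot fits in the mouth of any cup (2 mm play) till the shoulder rests on that rim, so on a like cup it stands 34 higher. Origin: centre of underside, z to mouth
- tray: dark wooden tray fixed on the worktop, 270 mm long (its x, roughly away from the robot), 170 mm wide (y), rim 32 mm high and 10 mm thick, brass handles on the end walls; origin: centre of its underside; inner floor 8 mm above it, 250 x 150 mm inside; +x is the far end
- tray_far (a point): point on the tray's inner floor on its long middle line, 65 mm from the middle toward the far end (a good centre for the tall stack)
- tray_near (a point): point on the tray's inner floor on its long middle line, 65 mm from the middle toward the near end (a good centre for the short stack)
- egg_cup: cream egg cup, 49 mm across, 57 high; other goods, not part of the job; origin: centre of its underside
- star_cutter: tin star cookie cutter, 67 x 65 mm, 21 high; other goods, not part of the job; origin: centre of its underside
- heart_cutter: tin heart cookie cutter, 51 x 57 mm, 21 high; other goods, not part of the job; origin: centre of its underside
- glass_shaker: glass shaker with a metal top, 44 mm across, 90 high; other goods, not part of the job; origin: centre of its underside
- wheel: pastry wheel with a wooden handle, 39 x 166 mm, 17 high, lying along its y; other goods, not part of the job; origin: centre of its underside

How it is judged:
At the end, for the whole second after the job is handed in: All tall cups stand in one nested stack in the far half of the tray, all short ones in the near half (20 mm or more from its middle, within 60 mm of its long middle line); bases within 4 mm of their nested height, centres within 12 mm, tilt under 0.07 rad, at rest ((z of short_cup_1 in the frame of tray between 0.004 and 0.012 m or z of short_cup_1 in the frame of tray between 0.038 and 0.046 m or z of short_cup_1 in the frame of tray between 0.072 and 0.08 m or z of short_cup_1 in the frame of tray between 0.106 and 0.114 m) and angle between each of short_cup_1, short_cup_2, short_cup_3, short_cup_4, tall_cup_1, tall_cup_2, tall_cup_3's own z axis and vertical below 0.07 rad and linear speed of each of short_cup_1, short_cup_2, short_cup_3, short_cup_4, tall_cup_1, tall_cup_2, tall_cup_3 below 0.02 m/s and y of short_cup_1 in the frame of tray between -0.06 and 0.06 m and x of each of short_cup_1, short_cup_2, short_cup_3, short_cup_4 in the frame of tray below -0.02 m and (z of short_cup_2 in the frame of tray between 0.004 and 0.012 m or z of short_cup_2 in the frame of tray between 0.038 and 0.046 m or z of short_cup_2 in the frame of tray between 0.072 and 0.08 m or z of short_cup_2 in the frame of tray between 0.106 and 0.114 m) and y of short_cup_2 in the frame of tray between -0.06 and 0.06 m and horizontal distance between each of short_cup_2, short_cup_3, short_cup_4 and short_cup_1 below 0.012 m and (z of short_cup_3 in the frame of tray between 0.004 and 0.012 m or z of short_cup_3 in the frame of tray between 0.038 and 0.046 m or z of short_cup_3 in the frame of tray between 0.072 and 0.08 m or z of short_cup_3 in the frame of tray between 0.106 and 0.114 m) and y of short_cup_3 in the frame of tray between -0.06 and 0.06 m and (z of short_cup_4 in the frame of tray between 0.004 and 0.012 m or z of short_cup_4 in the frame of tray between 0.038 and 0.046 m or z of short_cup_4 in the frame of tray between 0.072 and 0.08 m or z of short_cup_4 in the frame of tray between 0.106 and 0.114 m) and y of short_cup_4 in the frame of tray between -0.06 and 0.06 m and (z of tall_cup_1 in the frame of tray between 0.004 and 0.012 m or z of tall_cup_1 in the frame of tray between 0.056 and 0.064 m or z of tall_cup_1 in the frame of tray between 0.108 and 0.116 m) and y of tall_cup_1 in the frame of tray between -0.06 and 0.06 m and x of each of tall_cup_1, tall_cup_2, tall_cup_3 in the frame of tray above 0.02 m and (z of tall_cup_2 in the frame of tray between 0.004 and 0.012 m or z of tall_cup_2 in the frame of tray between 0.056 and 0.064 m or z of tall_cup_2 in the frame of tray between 0.108 and 0.116 m) and y of tall_cup_2 in the frame of tray between -0.06 and 0.06 m and horizontal distance between each of tall_cup_2, tall_cup_3 and tall_cup_1 below 0.012 m and (z of tall_cup_3 in the frame of tray between 0.004 and 0.012 m or z of tall_cup_3 in the frame of tray between 0.056 and 0.064 m or z of tall_cup_3 in the frame of tray between 0.108 and 0.116 m) and y of tall_cup_3 in the frame of tray between -0.06 and 0.06 m); the robot touches nothing.
It fails at once if a cup is tipped over (tilted more than 50 degrees) (angle between any of short_cup_1, short_cup_2, short_cup_3, short_cup_4, tall_cup_1, tall_cup_2, tall_cup_3's own z axis and vertical above 0.87 rad).
It fails at once if one of the other goods is pushed away from its place (30 mm; for the star cutter and the pastry wheel, which may get knocked, 100 mm) (distance of any of egg_cup, heart_cutter, glass_shaker from where it was at the start of the episode above 0.03 m or distance of any of star_cutter, wheel from where it was at the start of the episode above 0.1 m).
Of short_cup_2, short_cup_3, tall_cup_3, short_cup_4 only 2 to 4 are there at a start; the rules pass over those that are not, and their reading is None.
At some moment in a run one of star_cutter, wheel may be knocked a few centimetres aside while the robot is not near it.
Once in a run the grip may slacken for a moment while it holds something.
It also fails if it takes over 210 s, if anything falls off the work surface, if the arm or the gripper's body presses on something with over 40 N, if the wrist force passes 120 N, or if a joint passes its speed limit or range.

## Working session

There is one attempt and no reset: what is moved stays moved. The work goes in short steps, each a Python script; the robot and the scene stay as the last script left them, time stands still between calls to the robot, and variables do not carry over. Pictures are saved under pics/ and viewed, at most 14 in all, crops included, and the job is handed in when it is done.

```bash
ls; mkdir -p pics; python3 - <<'E'
from workcell import *
import cv2,numpy as np
for n in("scene","top"):
    p,d=get_image(n); cv2.imwrite(f"pics/a_{n}.png",p[...,::-1]); c=camera_model(n); print(n,c, (d>0).mean())
    for k in("tall_cup_1","short_cup_1","tray"):
        for r in masks_of(k,n): print(k,np.round(r["confidence"],2),np.array(r["rect"]).round(),r["mask"].sum())
print(read_state())
E
```

```text
pics
workcell.py
scene {'K': array([[456.23609388,   0.        , 317.680474  ],
       [  0.        , 456.23609388, 200.81657914],
       [  0.        ,   0.        ,   1.        ]]), 'k1': 0.009686301132452722, 'R': array([[ 0.82753407, -0.56133188,  0.00968902],
       [-0.42638542, -0.63963124, -0.63958373],
       [ 0.36521614,  0.52514607, -0.76866038]]), 't': array([-0.50052589,  0.25171084,  1.00420671])} 0.99603515625
tall_cup_1 0.75 [323. 187. 350. 206.] 340
tall_cup_1 0.62 [319. 302. 352. 343.] 1074
tall_cup_1 0.56 [270. 218. 300. 240.] 433
tall_cup_1 0.38 [274. 179. 314. 220.] 318
short_cup_1 0.96 [323. 164. 350. 192.] 628
short_cup_1 0.69 [296. 252. 325. 286.] 817
short_cup_1 0.65 [322. 199. 345. 220.] 310
short_cup_1 0.56 [272. 194. 300. 220.] 638
short_cup_1 0.45 [321. 183. 348. 204.] 348
tray 0.77 [203. 124. 312. 190.] 4719
tray 0.5 [293. 293. 317. 321.] 189
top {'K': array([[455.82702216,   0.        , 320.65864177],
       [  0.        , 455.82702216, 204.5206131 ],
       [  0.        ,   0.        ,   1.        ]]), 'k1': 0.014763204752029097, 'R': array([[ 0.00363
[... 489 characters left out ...]
'time_s': 0.4, 'joint_positions': array([-1.44297820e+00,  3.42090615e-01,  1.52423239e+00, -2.28729493e-05,
        1.27540271e+00, -1.45962275e-01]), 'dq': array([ 0.00188515, -0.00045273, -0.00031934,  0.00145123, -0.0008097 ,
        0.00167141]), 'tau': array([-3.36833518e-04, -4.33144605e+01, -2.45986301e+01, -1.89965072e-04,
        2.12974883e-03, -5.21067733e-06]), 'eef_pos': array([ 0.14197439, -0.5053946 ,  0.24222816]), 'eef_rot': array([ 9.90644702e-01,  1.36466369e-01, -1.03368747e-05, -6.66298743e-05]), 'contact_force': array([-0.38631397,  0.70938975, -0.6613421 ]), 'torque': array([-0.02764672, -0.01474626, -0.01686421]), 'grip_force': 0.0, 'grip_width': 0.08503212278703111}
```

View pics/a_scene.png

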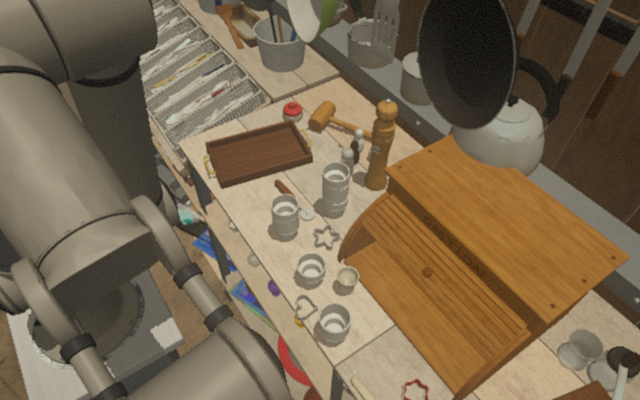

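View pics/a_top.png

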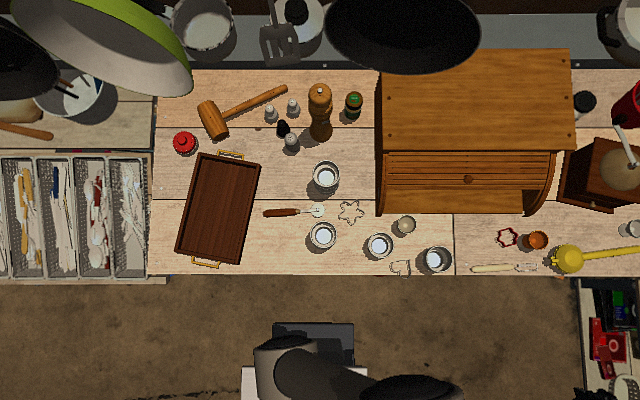

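The scene view shows a tower at (335,190), a tower at (285,218), a short single at (311,270) and a tall single at (333,325), with the egg cup at (347,278). In the top view these are at (325,175), (323,235), (379,245) and (437,260), and the tray is at (218,208). Next I measure rims from depth.

```bash
cat > h.py <<'E'
from workcell import *
import cv2,numpy as np
from scipy.optimize import least_squares
def cloud(n):
    p,d=get_image(n); c=camera_model(n)
    v,u=np.mgrid[:400,:640]; K=c["K"]
    dist=np.array([c["k1"],0,0,0,0.])
    s=cv2.undistortPoints(np.stack([u,v],-1).reshape(-1,1,2).astype(np.float64),K,dist).reshape(400,640,2)
    P=np.dstack([s*d[...,None],d])
    W=(P-c["t"])@c["R"]; W[d<=0]=np.nan
    return p,W
def circ(xy,R=.0325):
    f=lambda q:np.hypot(xy[:,0]-q[0],xy[:,1]-q[1])-q[2]
    r=least_squares(f,[*np.median(xy,0),R],loss="soft_l1",f_scale=.001)
    return r.x
def cup(W,x0,y0,rad=.05,band=.006,zmin=.03):
    """top height and rim circle of the highest thing within rad of (x0,y0)"""
    m=(np.hypot(W[...,0]-x0,W[...,1]-y0)<rad)&(W[...,2]>zmin)&(W[...,2]<.3)
    P=W[m]; zt=np.percentile(P[:,2],99)
    Q=P[P[:,2]>zt-band]
    q=circ(Q[:,:2]); return np.round([*q,np.median(Q[:,2]),zt,len(Q)],4)
E
python3 - <<'E'
from h import *
_,T=cloud("top");_,S=cloud("scene")
for nm,(u,v) in dict(A=(325,175),B=(323,235),C=(379,245),D=(437,260)).items():
    x,y=np.nanmedian(T[v-12:v+12,u-12:u+12,:2].reshape(-1,2),0)
    print(nm,cup(T,x,y),cup(S,x,y))
for nm,(u,v) in dict(egg=(404,225),star=(350,212),heart=(401,268),wheel_h=(280,212),mill=(320,110),shk=(291,143)).items():
    print(nm,T[v,u].round(3))
for n,W in(("top",T),("scene",S)):
    r=masks_of("tray",n)[0]; P=W[r["mask"]]; print(n,r["rect"])
    Q=P[(P[:,2]>.026)&(P[:,2]<.045)]; print("rim",cv2.minAreaRect(Q[:,:2].astype(np.float32)),np.median(Q[:,2]))
    F=P[(P[:,2]<.018)&(P[:,2]>0)]; print("floor",cv2.minAreaRect(F[:,:2].astype(np.float32)),np.median(F[:,2]))
# noise of the table
print(np.nanmedian(T[225:228,275:300,2]),np.nanstd(T[225:228,275:300,2]))
for k in("glass_shaker","egg_cup","star_cutter","heart_cutter","wheel"):
    for r in masks_of(k,"top")[:1]:
        P=T[r["mask"]];print(k,r["confidence"],np.nanmedian(P,0).round(3),np.nanmax(P[:,2]).round(3),r["rect"])
m=(T[...,2]>.17)&(T[...,2]<.4)&(T[...,0]<.75)&(T[...,0]>.25); P=T[m]; print("high",P.min(0) if len(P) else 0,P.max(0) if len(P) else 0)
E
```

```text
A [ 6.188e-01 -5.390e-02  3.130e-02  1.458e-01  1.488e-01  1.040e+02] [ 6.171e-01 -5.500e-02  3.120e-02  1.468e-01  1.493e-01  1.390e+02]
B [ 4.773e-01 -4.800e-02  3.130e-02  1.119e-01  1.147e-01  9.600e+01] [ 4.757e-01 -4.910e-02  3.130e-02  1.132e-01  1.157e-01  1.350e+02]
C [ 4.561e-01 -1.913e-01  3.140e-02  5.990e-02  6.400e-02  7.900e+01] [ 4.545e-01 -1.928e-01  3.130e-02  6.180e-02  6.480e-02  1.250e+02]
D [ 4.214e-01 -3.304e-01  3.120e-02  7.800e-02  8.130e-02  9.400e+01] [ 4.195e-01 -3.320e-01  3.140e-02  7.970e-02  8.200e-02  1.740e+02]
egg [ 0.509 -0.257  0.026]
star [ 0.546 -0.119 -0.   ]
heart [ 0.399 -0.251 -0.002]
wheel_h [0.543 0.066 0.018]
mill [ 0.749 -0.041  0.216]
shk [0.711 0.034 0.083]
top [174.9, 150.5, 263.9, 266.9]
rim ((0.5550344586372375, 0.22909817099571228), (0.16973988711833954, 0.3052009344100952), 78.97466278076172) 0.029620411992390794
floor ((0.5549590587615967, 0.22527576982975006), (0.1622273325920105, 0.30021122097969055), 78.88154602050781) 0.007252829701309715
scene [201.0, 120.9, 313.1, 191.2]
rim ((0.5532065629959106, 0.2285919338464737), (0.17485450208187103, 0.30570903420448303), 78.3479232788086) 0.03058189558711799
floor ((0.5541731119155884, 0.24520373344421387), (0.2081884741783142, 0.30040687322616577), 78.68446350097656) 0.009171889289760291
-0.0013445567895386701 0.0023572834038125498
glass_shaker 0.74 [0.716 0.034 0.075] 0.091 [281.8, 133.6, 302.9, 155.9]
egg_cup 0.69 [ 0.511 -0.261  0.037] 0.06 [395.3, 210.6, 418.7, 237.7]
high [ 0.25004943 -0.76959202  0.17000121] [0.74999979 0.2389104  0.39642762]
```

```bash
cat >> h.py <<'E'
Q=[1,0,0,0.]; UP=.275
C0=np.array([.5538,.2288]); AX=np.array([np.cos(np.radians(-11.3)),np.sin(np.radians(-11.3))])
FAR=C0+.065*AX; NEAR=C0-.065*AX; FLOOR=.008
H=dict(tall=.080,short=.062)
def look(x,y,**k):
    a=np.array([cup(cloud(n)[1],x,y,**k) for n in("top","scene")])
    print("look",a[:,:5].tolist()); return a[:,:2].mean(0),a[:,4].mean()-.001
def say(t):
    s=read_state(); print(t,"t",round(s["time_s"],1),"p",s["eef_pos"].round(4),"w",round(s["grip_width"],4),"gf",round(s["grip_force"],1),"F",s["contact_force"].round(1)); return s
def pick(xy,top,dz=.016):
    command_gripper(.085); reach([*xy,UP],Q)
    if move_straight([*xy,top-dz],Q,speed=.12,max_force=12): say("HIT"); return False
    command_gripper(.05,force=80); s=say("grip")
    move_straight([*xy,top-dz+.035],Q,speed=.06); move_straight([*xy,UP],Q,speed=.15)
    s=say("up"); return s["grip_width"]>.058
def place(xy,base,kind,dz=.016):
    """base: height at which the underside is to rest"""
    reach([*xy,UP],Q); say("over")
    z=base+H[kind]-dz
    move_straight([*xy,z+.04],Q,speed=.15)
    h=move_straight([*xy,z-.004],Q,speed=.03,max_force=8); s=say(f"down hit={h} want z={z:.4f}")
    return s["eef_pos"][2]-z
def release():
    s=read_state(); p=s["eef_pos"]; command_gripper(.085)
    move_straight([p[0],p[1],p[2]+.06],Q,speed=.12); move_straight([p[0],p[1],UP],Q,speed=.2); say("rel")
E
python3 - <<'E'
from h import *
xy,t=look(.618,-.0545)
print(pick(xy,t)); 
print(place(NEAR,FLOOR,"short"))
E
```

```text
look [[0.6188, -0.0541, 0.0314, 0.1459, 0.1488], [0.6172, -0.055, 0.0314, 0.147, 0.1495]]
grip t 5.2 p [ 0.6188 -0.0546  0.1337] w 0.0623 gf 87.9 F [-0.4  0.1  6. ]
up t 6.8 p [ 0.6175 -0.0544  0.2737] w 0.0625 gf 87.1 F [-0.5  0.4 -1.7]
True
over t 8.0 p [0.4907 0.2407 0.2748] w 0.0623 gf 87.1 F [ 0.3 -0.4 -0.1]
down hit=True want z=0.0540 t 10.5 p [0.4899 0.2415 0.056 ] w 0.0623 gf 87.7 F [-1.7  0.5  5.5]
0.002002862472885676
```

```bash
python3 - <<'E'
from h import *
release(); reach([.45,.05,UP],Q)
look(*NEAR); look(.618,-.0545)
p,_=get_image("scene"); cv2.imwrite("pics/b.png",p[...,::-1])
E
```

```text
rel t 12.5 p [0.4893 0.2413 0.2735] w 0.085 gf 0.0 F [-0.2  0.7  0.1]
look [[0.4917, 0.2406, 0.032, 0.0688, 0.0726], [0.4894, 0.2406, 0.0313, 0.0692, 0.0721]]
look [[0.6195, -0.0537, 0.0313, 0.1119, 0.1151], [0.6179, -0.055, 0.0314, 0.113, 0.1154]]
```

View pics/b.png

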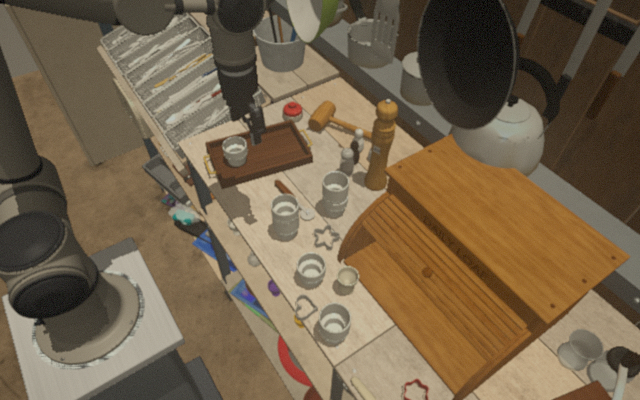

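The short cup stands upright in the tray's near half, at (235,150), and the first tower is one cup lower. I'll continue with tall_cup_1 to the far half and short_cup_1 to the near stack.

```bash
python3 - <<'E'
from h import *
xy,t=look(.6187,-.0543)
assert pick(xy,t)
e=place(FAR,FLOOR,"tall"); print(e)
if abs(e)<.004:
    release()
    reach([.45,.05,UP],Q); look(*FAR); s,_=look(*NEAR)
    xy,t=look(.6187,-.0543)
    assert pick(xy,t)
    print(place(s,FLOOR+.034,"short"))
E
```

```text
look [[0.6197, -0.0538, 0.0313, 0.1115, 0.1142], [0.6178, -0.0549, 0.0313, 0.113, 0.1156]]
grip t 16.6 p [ 0.6197 -0.0544  0.0995] w 0.0632 gf 87.9 F [0.3 0.6 6.1]
up t 18.5 p [ 0.6183 -0.0543  0.2738] w 0.0631 gf 87.6 F [ 0.3 -0.4 -1.6]
over t 19.5 p [0.6179 0.2147 0.2747] w 0.0633 gf 87.6 F [ 0.6 -0.8 -2. ]
down hit=True want z=0.0720 t 21.9 p [0.6174 0.216  0.0738] w 0.0631 gf 88.3 F [-1.  -0.3  4.1]
0.001837627803477515
rel t 23.8 p [0.6168 0.2159 0.2731] w 0.085 gf 0.0 F [-0.1 -0.5  0. ]
look [[0.6177, 0.2159, 0.0314, 0.0867, 0.0896], [0.6159, 0.215, 0.031, 0.0872, 0.0903]]
look [[0.4915, 0.2396, 0.0331, 0.0681, 0.0717], [0.4887, 0.2404, 0.0312, 0.0695, 0.0724]]
look [[0.6201, -0.0548, 0.0312, 0.0606, 0.0645], [0.6185, -0.0561, 0.0314, 0.0617, 0.0647]]
grip t 28.4 p [ 0.62   -0.0555  0.0486] w 0.0624 gf 89.1 F [0.9 0.7 5.5]
up t 30.6 p [ 0.6189 -0.0554  0.2739] w 0.0621 gf 88.5 F [-0.   0.4 -1.3]
over t 31.8 p [0.4908 0.2392 0.2749] w 0.0622 gf 88.5 F [-0.  -0.4 -1.6]
down hit=True want z=0.0880 t 34.0 p [0.4901 0.24   0.0908] w 0.062 gf 89.0 F [-0.9  0.1  4.8]
0.0028260198330169045
```

```bash
python3 - <<'E'
from h import *
release(); reach([.45,.05,UP],Q); s,z=look(*NEAR); print("expect .104",z)
n=1
for src,kind in(((.4765,-.0485),"short"),((.4765,-.0485),"tall")):
    xy,t=look(*src); 
    assert pick(xy,t)
    d,b=(s,FLOOR+.068) if kind=="short" else (f,FLOOR+.052)
    e=place(d,b,kind); print("e",e)
    if abs(e)>.006: break
    if kind=="tall": break
    release(); reach([.45,.05,UP],Q); look(*NEAR); f,_=look(*FAR)
E
```

```text
rel t 35.8 p [0.4895 0.2397 0.2734] w 0.0848 gf 0.0 F [-0.5  0.8 -0.8]
look [[0.4911, 0.2387, 0.0318, 0.1023, 0.1054], [0.4891, 0.2388, 0.0309, 0.1033, 0.1065]]
expect .104 0.10494999999999999
look [[0.4774, -0.0479, 0.0314, 0.1123, 0.1154], [0.4756, -0.0489, 0.0315, 0.1137, 0.1171]]
grip t 39.5 p [ 0.4774 -0.0486  0.1005] w 0.0622 gf 87.8 F [-0.5  0.2  8.5]
up t 41.3 p [ 0.476  -0.0483  0.274 ] w 0.0624 gf 87.2 F [ 0.   0.2 -1.7]
over t 42.5 p [0.4903 0.2377 0.2748] w 0.0626 gf 87.2 F [ 0.2 -0.3 -2.2]
down hit=True want z=0.1220 t 44.5 p [0.4901 0.2387 0.1246] w 0.0628 gf 88.0 F [-0.1 -0.1  6.6]
e 0.0026177674392916517
rel t 46.1 p [0.4895 0.2385 0.2734] w 0.085 gf 0.0 F [-0.4 -0.  -0.8]
look [[0.4906, 0.2386, 0.031, 0.1362, 0.1392], [0.4888, 0.2375, 0.0315, 0.1367, 0.1393]]
look [[0.6176, 0.2159, 0.0313, 0.0864, 0.0899], [0.6158, 0.2149, 0.0313, 0.0874, 0.0911]]
look [[0.4777, -0.0469, 0.0313, 0.0785, 0.0826], [0.4762, -0.0478, 0.0314, 0.0798, 0.0832]]
grip t 50.1 p [ 0.4776 -0.0475  0.0669] w 0.0617 gf 88.1 F [-0.7  0.4  7. ]
up t 52.2 p [ 0.4765 -0.0472  0.2741] w 0.0621 gf 87.1 F [-0.  -0.8 -0.7]
over t 53.3 p [0.6167 0.2141 0.275 ] w 0.0621 gf 87.1 F [-0.8  0.6 -1.7]
down hit=True want z=0.1240 t 55.3 p [0.6169 0.2154 0.127 ] w 0.0623 gf 87.9 F [ 0.5 -0.3  3.9]
e 0.0029759540015455027
```

```bash
python3 - <<'E'
from h import *
release(); reach([.45,.05,UP],Q); s,_=look(*NEAR); f,z=look(*FAR); print("expect .140",z)
_,T=cloud("top")
for c in((.455,-.192),(.4205,-.331)):
    d=np.hypot(T[...,0]-c[0],T[...,1]-c[1]); 
    for r in(.07,.09,.12): m=(d<r)&(d>.04); print(c,r,np.nanmax(T[m][:,2]).round(3))
xy,t=look(.4555,-.192)
assert pick(xy,t)
e=place(s,FLOOR+.102,"short"); print("e",e)
if abs(e)<.006: release(); reach([.45,.05,UP],Q); look(*NEAR)
E
```

```text
rel t 56.9 p [0.6164 0.2152 0.2733] w 0.0848 gf 0.0 F [-0.5 -0.6 -0.1]
look [[0.4907, 0.2384, 0.031, 0.1371, 0.1396], [0.4885, 0.2376, 0.0316, 0.1368, 0.1393]]
look [[0.6168, 0.215, 0.0313, 0.138, 0.1407], [0.6154, 0.2143, 0.0313, 0.1388, 0.1416]]
expect .140 0.14015
(0.455, -0.192) 0.07 0.058
(0.455, -0.192) 0.09 0.069
(0.455, -0.192) 0.12 0.121
(0.4205, -0.331) 0.07 0.026
(0.4205, -0.331) 0.09 0.026
(0.4205, -0.331) 0.12 0.063
look [[0.4559, -0.1914, 0.0313, 0.0598, 0.063], [0.4545, -0.1926, 0.0311, 0.0618, 0.0653]]
grip t 61.8 p [ 0.4555 -0.1922  0.0485] w 0.0634 gf 84.9 F [-1.6  1.4 12.3]
up t 64.0 p [ 0.4548 -0.1918  0.2741] w 0.0635 gf 87.6 F [ 0.4  0.7 -1.9]
over t 65.6 p [0.49   0.2371 0.2749] w 0.0636 gf 87.6 F [ 0.3 -0.6 -1.4]
down hit=True want z=0.1560 t 67.4 p [0.4896 0.238  0.1586] w 0.0632 gf 88.4 F [-1.6 -0.4  5.9]
e 0.002612975412115248
rel t 68.8 p [0.4895 0.2379 0.2744] w 0.0849 gf 0.0 F [-0.5 -0.4 -0.7]
look [[0.4901, 0.2371, 0.0316, 0.1701, 0.1735], [0.4885, 0.237, 0.0312, 0.1706, 0.173]]
```

```bash
python3 - <<'E'
from h import *
f,_=look(*FAR); xy,t=look(.4205,-.331)
assert pick(xy,t)
e=place(f,FLOOR+.104,"tall"); print("e",e)
if abs(e)<.006:
    release(); reach([.4,-.2,UP],Q); look(*NEAR); look(*FAR)
    for n in("scene","top"):
        p,_=get_image(n); cv2.imwrite(f"pics/c_{n}.png",p[...,::-1])
E
```

```text
look [[0.6169, 0.2148, 0.0313, 0.1379, 0.1409], [0.6154, 0.2145, 0.0313, 0.1391, 0.1418]]
look [[0.4213, -0.3302, 0.0312, 0.0783, 0.081], [0.4196, -0.3321, 0.0313, 0.0796, 0.0822]]
grip t 73.8 p [ 0.4209 -0.3316  0.0659] w 0.0628 gf 85.9 F [-1.7  0.9  7.7]
up t 75.8 p [ 0.4201 -0.3308  0.2741] w 0.0629 gf 87.5 F [ 0.8 -0.5 -2.2]
over t 77.9 p [0.6165 0.2134 0.2751] w 0.0632 gf 87.5 F [-0.4 -0.2 -1.7]
down hit=True want z=0.1760 t 79.6 p [0.6162 0.2149 0.1779] w 0.0625 gf 88.3 F [ 0.2 -0.   5.1]
e 0.0019319681831639346
rel t 81.0 p [0.6163 0.2149 0.275 ] w 0.0851 gf 0.0 F [-0.9  0.2 -0.8]
look [[0.4901, 0.2374, 0.0314, 0.1698, 0.1724], [0.4884, 0.2368, 0.0313, 0.171, 0.1735]]Traceback (most recent call last):
  File "<stdin>", line 6, in <module>
  File "h.py", line 27, in look
    a=np.array([cup(cloud(n)[1],x,y,**k) for n in("top","scene")])
                ~~~^^^^^^^^^^^^^^^^^^^^^
  File "h.py", line 19, in cup
    P=W[m]; zt=np.percentile(P[:,2],99)
               ~~~~~~~~~~~~~^^^^^^^^^^^
    return _quantile_unchecked(
        a, q, axis, out, overwrite_input, method, keepdims, weights)
    return _ureduce(a,
                    func=_quantile_ureduce_func,
    ...<5 lines>...
                    overwrite_input=overwrite_input,
                    method=method)
    r = func(a, **kwargs)
    result = _quantile(arr,
                       quantiles=q,
    ...<2 lines>...
                       out=out,
                       weights=wgt)
    slices_having_nans = np.isnan(arr[-1, ...])
                                  ~~~^^^^^^^^^
IndexError: index -1 is out of bounds for axis 0 with size 0
```

Probably the arm blocks one view of the far stack, so I'll move to the earlier viewing pose.

```bash
python3 - <<'E'
from h import *
reach([.45,.05,UP],Q)
I=[]
for n in("scene","top"):
    p,_=get_image(n); I.append(p[30:330,100:500,::-1])
cv2.imwrite("pics/c.png",np.hstack(I))
look(*NEAR); look(*FAR)
E
```

```text
look [[0.4904, 0.2372, 0.0312, 0.1705, 0.1732], [0.4881, 0.2367, 0.031, 0.1702, 0.1725]]
look [[0.6158, 0.2139, 0.0313, 0.19, 0.1927], [0.6141, 0.2133, 0.0311, 0.1908, 0.1931]]
```

View pics/c.png

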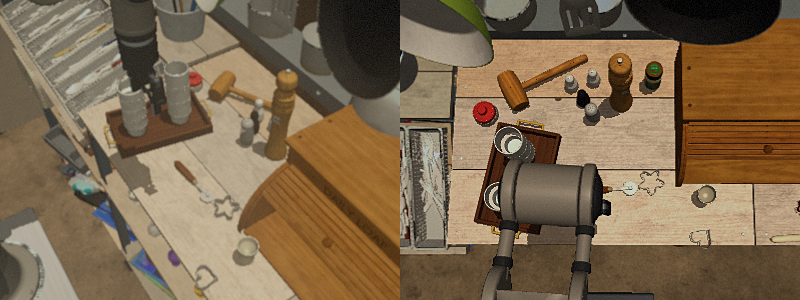

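Both stacks stand upright in the tray: the short one at (132,100) and the tall one at (178,92) in the left half. Rim heights are 172 and 192 mm, as they should be. The worktop holds no other cups, and the other goods are in place.

```bash
python3 -c "
from workcell import *
hold(.5); print(finish_job())"
```

```text
the job is handed in; nothing more can be done
None
```

The job is handed in: all seven cups are in the tray, three tall nested in the far half and four short nested in the near half. Measured rim heights of 192 mm and 172 mm show both stacks fully seated; no verdict came back.

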